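Find and dot the light side of a flywheel on balancing rollers

TASK

Lift the flywheel with its arbor out of the timber cradle, lay the arbor gently across both pairs of rollers of the balancing stand and let go, so that it swings freely until it stands still with its heavy side down. Then take the marking punch from its block and, holding it upright, press it squarely on the very top of the rim, mid-width, with an even 12 N or so for half a second (never over 20 N) to dot the light side, lifting it straight off so that it does not slide and the flywheel does not turn. Stand the punch back in its hole in the block, leave the flywheel resting on the rollers heavy side down, and do not disturb the other things on the bench.

Things in the scene. Friction and masses are not known exactly. Their poses are not given: they have to be found in the camera images.
- arbor: balancing arbor: level steel shaft, 12 mm diameter, 200 mm long, the flywheel clamped at its middle by cones and collars (up to 28 mm across, out to 39 mm either side). Origin: middle of the shaft axis, also the flywheel's centre; y along the shaft. With the flywheel one loose piece, 0.70 to 0.90 kg. At the start it lies in the cradle, axis 75 mm above the bench
- flywheel: dark metal flywheel on the arbor: drum 100 mm diameter, 36 mm wide, flat ends to grip near the rim's top. Origin at its centre, y along the shaft. A counterweight inside makes one side heavy (mass centre 11 mm off axis); nothing shows it, and it starts at any angle. z points to the light side: about straight up once settled (within 0.1 rad). On the rollers it swings for 2 to 4 s
- stand_seat (a point): balancing stand, fixed: base 110 x 160 mm on levelling feet, two uprights 130 mm apart, each with two overlapping free ball bearings (30 mm) forming a V. This point: where the middle of the shaft axis lies when seated, 80 to 88 mm above the bench (feet screwed in or out); y along the seated shaft (either way round). Bearings 52 to 78 mm either side along y, all below the seated axis
- cradle: timber V cradle, fixed: board 160 x 100 mm with two sloping blocks 28 mm wide in which the rim beds. Origin under its centre, y along the shaft lying in it
- punch: steel marking punch, loose, 0.12 kg, 128 mm long. Origin half-way up its axis, z to its cap. Round sleeve, 20 mm diameter, from 34 to 110 mm above the nib tip, then a neck and cap; below its shoulder a 10 mm barrel and tapered nose. In the block it hangs upright, the shoulder on the block's top (45 mm above the bench), origin 75 mm above the bench
- nib_tip (a point): tip of the punch's sprung nib, 64 mm below the punch's origin, 5 mm thick. It begins to slide in at 3 N and then takes 5 N more per mm: 8 N at 1 mm, 18 N at 3 mm, 5 mm at most. A proper dot takes 8 to 20 N
- block_hole (a point): mouth of the punch's hole, centre of the top face of a dark wooden block, fixed, 70 (x) x 150 (y) mm, 45 mm high. Hole 14 mm in diameter, 40 mm deep. Two plain drifts stand fixed in the block 52 mm either side along its y axis, up to 36 mm above its top
- screwdriver: screwdriver with black handle, 210 mm long, 26 mm thick, lying; origin under its middle
- socket: small steel socket, 28 mm across, 38 mm tall, standing; origin under its centre
- brake_disc: drilled steel brake disc, 110 mm across, 5 mm thick, lying flat; origin under its centre
- spark_plug: spark plug in its knurled stand nut, 24 mm across, 74 mm tall, standing; origin under its centre
- spray_can: spray can, 53 mm across, 150 mm tall, standing; origin under its centre
- stand: the balancing stand as a whole, with its bearings; origin under the centre of its base, 85 mm below stand_seat
Mind the look-alikes: they are no part of the job. Leave any green or yellow look-alike of the arbor alone. There is more than one size of the punch; the one meant has the size given above.

How it is judged:
By the outcome, as a careful person would: the job done as asked, in the order asked, and still so for the second after the job is handed in, with the robot touching nothing.
It also fails if it takes over 72 s, if anything falls off the work surface, if the arm or the gripper's body presses on something with over 40 N, if the wrist force passes 120 N, or if a joint passes its speed limit or range.

ROBOT

A 6-joint arm with a two-finger parallel gripper is mounted at the origin on the work surface. World frame = base frame: x ahead of the robot, y to its left, z up, the work surface at z = 0. Lengths are in m, angles in rad, forces in N, time in s.
With the tool pointing down it reaches from about 0.425 to 0.95 m from the base axis. Payload 14.7 kg.
Tool frame: the origin (TCP) lies midway between the tips of the shut fingers; the grasp point (between the pads) lies 19 mm behind it (arm.hold_point_z is the distance from the TCP to the grasp point, in m); z points along the fingers, y is the direction in which the jaws open and shut (so a half turn about z gives the same grasp; the last joint's range is limited). The gripper opens to 85 mm and grips with 20 to 120 N. Pads are 22 mm wide; open, the fingers measure 114 mm over their backs; the gripper's body (76 mm by 85 mm) begins 54 mm behind the grasp point. The pads swing forward as they close: fully open they stand 13 mm farther back than shut.
Start: joints at [-1.355, 0.48, 1.596, -0, 1.065, -0.047], TCP at [0.169, -0.628, 0.231] pointing down, gripper open.
Joint ranges: [-2.75, 2.75], [-0.82, 2.05], [0.23, 2.67], [-1.56, 4.7], [0.09, 2.69], [-2.92, 2.92]. Speed limits (rad/s): [1.89, 1.89, 2.39, 3.01, 3.01, 3.01].

INTERFACE

Orientations are given as a 3x3 rotation matrix whose columns are the frame's x, y, z axes.
In Python, from bench import arm gives the robot as it stands. The module is installed in compiled form; this text tells all that it offers.
- The arm moves only by the tool move_arm, never from a script. Its argument "moves" is a list of rows, each a list of 7 numbers: the shift along the world's x, y, z in mm, then the turn, a rotation vector about the world's x, y, z in rad, then the finger opening in mm, from 0 to 85.4. In form: [[tx, ty, tz, wx, wy, wz, jaw], ...]. A call has 1 to 10 rows; each row is the pose to reach, as a shift and turn from the pose commanded when the call began; what a row does not reach only later rows make up. A row lasts 1/8 s, in which the tool goes at most 62.5 mm and 10.7 degrees, less where a joint would pass 70% of its speed; a pose out of reach is approached as far as the arm can. A call with a gripper value outside its range is refused whole. The fingers move at their own pace and stop on an object; "grip_force" is the grip in N (left out, the last holds). Time passes only in rows, so rows that repeat a pose let the fingers close. It gives the time, the measured TCP pose, the force and the opening at its end, in the units of the state.
- arm.read_state(): the state, without advancing time (a new reading comes with each control period).
- arm.camera(name): name is "scene" or "top"; returns a dict with "img" (420x560x3 uint8, blue, green, red), "camera_matrix" (3x3 intrinsics, pixels), "rvec" (rotation vector, rad) and "tvec" (3), from world to camera coordinates, as OpenCV has them. Camera axes: x right, y down, z forward; pixel columns grow to the right and rows downward; lengths in m; the calibration is good to about 2 mm. A picture is of the moment at which its call begins. There is no depth.
- arm.sign_off(): hands the job in, once; it reports no verdict.
The state is a dict: "time_s": time; "joints": joint angles; "qd": joint speeds; "joint_efforts": joint torques, N m; "ee_pos": TCP position; "tool_rot": TCP orientation; "force": force on the tool from outside, world axes, zero at the start; "ft_torque": the same for the moment, N m; "finger_gap": finger opening in m.
Only numpy, scipy, OpenCV 4.12 (cv2) and the standard library are available. Lean on these libraries where they do the work, as an engineer would, in place of code of your own. Each camera call takes 0.05 s, during which the arm holds its last target. There are 200 camera calls.

## Working session

There is one attempt and no reset: what is moved stays moved. The work goes in short steps, Python scripts to look and compute and a tool call to move; the robot and the scene stay as the last step left them, time stands still between calls to the robot, and variables do not carry over. Pictures are saved under pics/ and viewed, about 8 in all and at most 12, crops included, and the job is handed in when it is done.

Besides the shell and the picture viewer there is one more tool, called after ">>>" as name(argument=value, ...) on one line, values as JSON. move_arm: Moves the arm, as the interface text tells. Its arguments: {"type":"object","properties":{"moves":{"type":"array"},"grip_force":{"type":"number"}},"required":["moves"]}

```bash
mkdir -p pics; cat > h.py <<'E'
import numpy as np, cv2
from bench import arm
def snap(n,f):
    c=arm.camera(n); cv2.imwrite(f'pics/{f}.png',c['img']); np.savez(f'{f}.npz',**{k:np.asarray(c[k]) for k in c}); return c
def ld(f): return dict(np.load(f'{f}.npz'))
def ray(c,u,v):
    K=c['camera_matrix'];R=cv2.Rodrigues(c['rvec'])[0];t=np.ravel(c['tvec'])
    d=R.T@np.linalg.inv(K)@[u,v,1];return -R.T@t,d
def atz(c,u,v,z):
    o,d=ray(c,u,v);return o+d*(z-o[2])/d[2]
def proj(c,P):
    return cv2.projectPoints(np.float64(P).reshape(-1,1,3),c['rvec'],c['tvec'],c['camera_matrix'],None)[0].reshape(-1,2)
def tri(c1,p1,c2,p2):
    o,d=ray(c1,*p1);q,e=ray(c2,*p2);d=d/np.linalg.norm(d);e=e/np.linalg.norm(e)
    s=np.linalg.lstsq(np.c_[d,-e],q-o,rcond=None)[0];a=o+s[0]*d;b=q+s[1]*e
    return (a+b)/2,np.linalg.norm(a-b)
def crop(c,u0,v0,u1,v1,s,f):
    cv2.imwrite(f'pics/{f}.png',cv2.resize(c['img'][v0:v1,u0:u1],None,fx=s,fy=s,interpolation=cv2.INTER_CUBIC))
E
python3 - <<'E'
from h import *
a=snap('scene','s0');b=snap('top','t0')
for c in(a,b): print(ray(c,280,210), c['camera_matrix'][0,0])
cv2.imwrite('pics/both.png',np.hstack([a['img'],b['img']])[:, :])
print(arm.read_state(),arm.hold_point_z)
E
```

```text
(array([1.29732453, 0.43931388, 0.80913091]), array([-0.67084015, -0.40003269, -0.62476934])) 489.51869330752027
(array([ 0.38339501, -0.02669647,  1.14430148]), array([ 0.10652026, -0.01238153, -0.99440725])) 379.94501457564127
{'time_s': 0.1, 'joints': array([-1.35458904e+00,  4.80795770e-01,  1.59682804e+00,  1.33741670e-05,
        1.06510344e+00, -4.65669985e-02]), 'qd': array([ 0.00083324, -0.00085379, -0.00122461, -0.00197205,  0.00069398,
       -0.00143219]), 'joint_efforts': array([ 1.50176627e-03, -9.52256155e+01, -4.31042182e+01,  1.97662275e-04,
        5.31836777e-03,  1.61397833e-05]), 'ee_pos': array([ 0.16880719, -0.62730025,  0.23071288]), 'tool_rot': array([[ 9.65674739e-01,  2.59754202e-01, -2.31973069e-04],
       [ 2.59754298e-01, -9.65674102e-01,  1.11068914e-03],
       [ 6.44957865e-05, -1.13282045e-03, -9.99999356e-01]]), 'force': array([ 0.59744737, -0.94973999, -0.62411694]), 'ft_torque': array([-0.02399679,  0.04596893, -0.04802816]), 'finger_gap': 0.08512913003789793} 0.0187
```

View pics/s0.png

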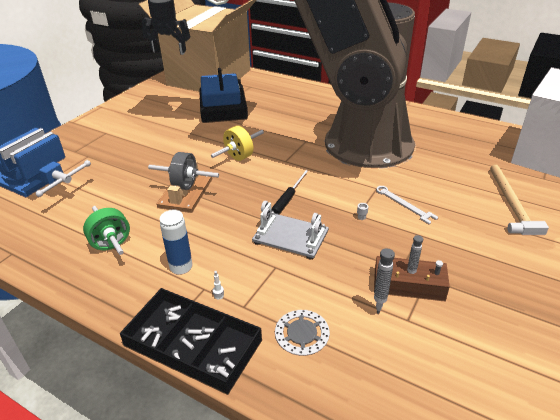

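View pics/t0.png

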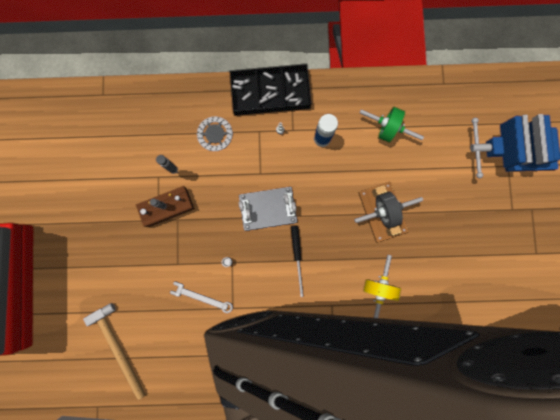

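The dark flywheel in its cradle is at scene (183,172) / top (388,210). The green one at (107,230) and the yellow one at (238,143) are look-alikes. The stand is at scene (290,232) / top (268,208). There are two punches: a big one standing free at scene (385,280), and a smaller one in the block at scene (415,255) / top (160,205). I'll enlarge these next.

```bash
python3 - <<'E'
from h import *
a=ld('s0');b=ld('t0')
def cr(c,u,v,w,h,s): return cv2.resize(c['img'][v:v+h,u:u+w],(w*s,h*s),interpolation=cv2.INTER_CUBIC)
# tiles 400x300
s=4
t=[cr(a,140,140,100,75,4),cr(b,345,175,100,75,4),cr(a,240,190,100,75,4),cr(b,220,170,100,75,4)]
cv2.imwrite('pics/c1.png',np.vstack([np.hstack(t[:2]),np.hstack(t[2:])]))
t=[cr(a,360,230,100,90,4),cr(b,125,145,100,90,4)]
cv2.imwrite('pics/c2.png',np.hstack(t))
E
```

```text
(no output)
```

View pics/c1.png

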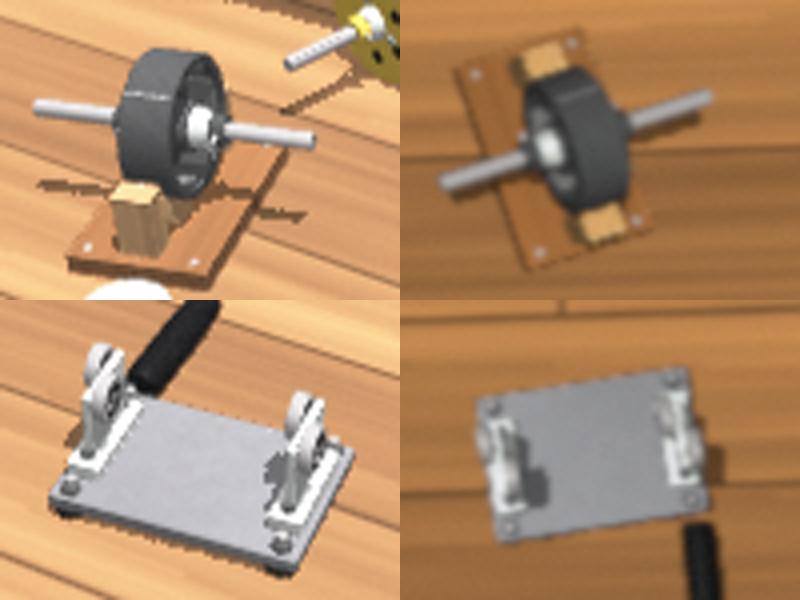

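View pics/c2.png

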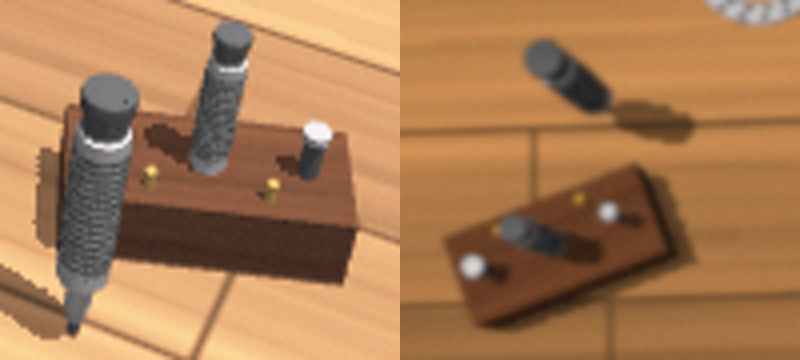

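```bash
cat > fit.py <<'E'
from h import *
from scipy.optimize import least_squares
a=ld('s0');b=ld('t0')
def px(X,Y,ox,oy,u0,v0): return [(X-ox+.5)/4-.5+u0,(Y-oy+.5)/4-.5+v0]
def fit(model,obs,p0):
    # obs: list of (cam,key/local pts,pixel)
    def r(p): return np.concatenate([proj(c,model(p,L))[0]-q for c,L,q in obs])
    s=least_squares(r,p0,loss='soft_l1'); return s.x,r(s.x).reshape(-1,2)
def m(p,L):
    x,y,z,w=p;c,s=np.cos(w),np.sin(w);return [x+c*L[0]-s*L[1],y+s*L[0]+c*L[1],z+L[2]]
if __name__=='__main__':
    S1=lambda X,Y:px(X,Y,0,0,140,140);T1=lambda X,Y:px(X,Y,400,0,345,175)
    S2=lambda X,Y:px(X,Y,0,300,240,190);T2=lambda X,Y:px(X,Y,400,300,220,170)
    S3=lambda X,Y:px(X,Y,0,0,360,230);T3=lambda X,Y:px(X,Y,400,0,125,145)
    np.set_printoptions(precision=4,suppress=True)
    # arbor: +y end is image left in top
    L,R=[0,.1,0],[0,-.1,0]
    def show(n,r): print(n,r[0],'deg',np.degrees(r[0][-1])); print(r[1].round(1).tolist())
    show('arbor',fit(m,[(b,L,T1(443,182)),(b,R,T1(709,97)),(a,R,S1(35,107)),(a,L,S1(314,140))],[.45,-.3,.075,.2]))
    A,B,C,D=[.055,.08,0],[.055,-.08,0],[-.055,-.08,0],[-.055,.08,0]
    show('stand',fit(m,[(b,A,T2(476,400)),(b,B,T2(688,367)),(b,C,T2(710,508)),(b,D,T2(498,543)),
      (a,B,S2(50,490)),(a,A,S2(297,563)),(a,D,S2(355,455)),(a,C,S2(130,395))],[.45,0,.025,.15]))
    A,B,C,D=[.035,.075,0],[.035,-.075,0],[-.035,-.075,0],[-.035,.075,0]
    show('block',fit(m,[(b,A,T3(443,238)),(b,B,T3(637,166)),(a,B,S3(62,200)),(a,A,S3(345,230)),(a,D,S3(350,133)),(a,C,S3(68,105)),
      (b,[0,.052,.036],T3(473,266)),(b,[0,-.052,.036],T3(608,212)),(a,[0,.052,.036],S3(317,130))],[.45,.3,.045,.3]))
    show('cap',fit(m,[(b,[0,0,0],T3(519,229)),(a,[0,0,0],S3(233,33))],[.45,.3,.139,0]))
    show('shoulder(scene at z45)',fit(m,[(a,[0,0,0],S3(208,166))],[.45,.3,.045,0]))
    print(atz(a,*S3(208,164),.045))
    show('bigcap',fit(m,[(b,[0,0,0],T3(546,57)),(a,[0,0,0],S3(109,93))],[.45,.3,.139,0]))
E
python3 fit.py
```

```text
arbor [ 0.4894 -0.3449  0.0772  0.2843] deg 16.28935882150948
[[-0.7, 0.6], [-0.1, 0.0], [-0.3, -0.3], [-0.6, 0.2]]
stand [ 0.5097 -0.0027  0.014   0.1188] deg 6.805182992029686
[[-0.3, -0.1], [-0.7, 0.4], [-0.6, 1.2], [-0.8, 0.4], [-1.0, 1.6], [-0.6, 0.7], [0.1, -1.1], [-2.5, -1.1]]
block [0.5227 0.3004 0.0433 0.3389] deg 19.418495903435574
[[-0.1, 0.1], [-0.5, -0.1], [-0.3, -0.9], [2.5, 0.4], [-1.5, 0.9], [-0.8, 0.0], [-0.7, 0.1], [0.2, 0.5], [-0.1, -0.2]]
cap [0.5222 0.2995 0.1379 0.    ] deg 0.0
[[-1.2, 0.3], [-0.8, 0.1]]
shoulder(scene at z45) [0.4854 0.2956 0.0073 0.    ] deg 0.0
[[0.0, 0.0]]
[0.5222 0.3019 0.045 ]
bigcap [0.6304 0.2697 0.173  0.    ] deg 0.0
[[-0.7, 0.3], [-0.5, 0.0]]
```

The block's punch has its cap at z = 138 mm, so it is 128 mm long and is the one meant. The free-standing one's cap is at z = 173 mm, so it is the larger size. The dark arbor is at (0.489, -0.345), yaw 16°. Next I move above it.

>>> move_arm(moves=[[320,282,-30,0,0,0.021,60],[320,282,-30,0,0,0.021,60],[320,282,-30,0,0,0.021,60],[320,282,-30,0,0,0.021,60],[320,282,-30,0,0,0.021,60],[320,282,-30,0,0,0.021,60],[320,282,-30,0,0,0.021,60],[320,282,-30,0,0,0.021,60],[320,282,-30,0,0,0.021,60]], grip_force=60)

```text
time_s: 1.23
ee_pos: [0.4887, -0.3455, 0.201]
tool_rot: [[0.96, 0.281, -0.001], [0.281, -0.96, 0.0], [-0.001, -0.0, -1.0]]
force: [1.1, -0.2, -0.6]
finger_gap: 0.0601
```

```bash
python3 - <<'E'
from h import *
a=snap('scene','s1');b=snap('top','t1');s=arm.read_state()
print(s['ee_pos'],s['tool_rot'],s['force'],s['finger_gap'])
def cr(c,u,v,w,h,s): return cv2.resize(c['img'][v:v+h,u:u+w],(w*s,h*s),interpolation=cv2.INTER_CUBIC)
cv2.imwrite('pics/c3.png',np.hstack([cr(a,140,80,100,135,4),cr(b,345,140,100,135,4)]))
E
```

```text
[ 0.48811269 -0.34631524  0.20120809] [[ 9.60256814e-01  2.79117705e-01 -3.97913814e-04]
 [ 2.79117754e-01 -9.60256880e-01  7.01729047e-05]
 [-3.62512977e-04 -1.78448820e-04 -9.99999918e-01]] [-0.40027145  0.43932623 -0.5710999 ] 0.05994682090744381
```

View pics/c3.png

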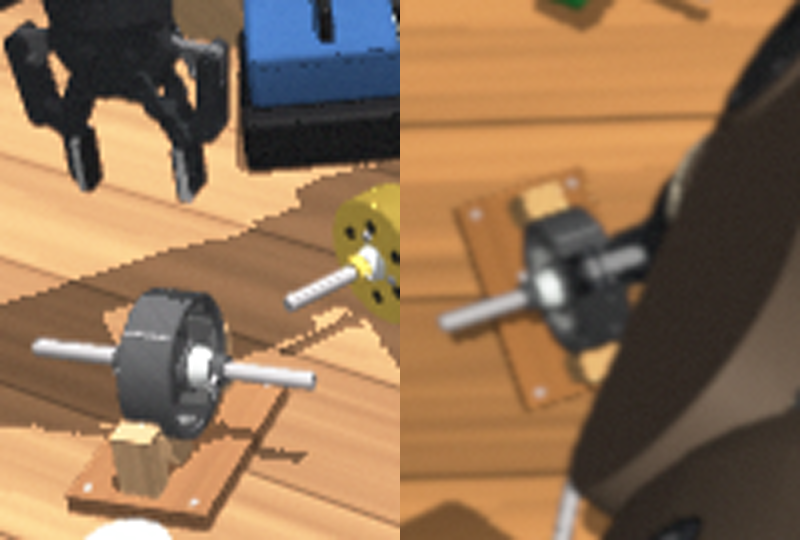

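The open fingers, at scene crop (85,180) and (185,190), straddle the wheel's width and line up with the arbor. Next I descend and grip.

>>> move_arm(moves=[[0,0,-60,0,0,0,60],[0,0,-90,0,0,0,60],[0,0,-103,0,0,0,60],[0,0,-103,0,0,0,60],[0,0,-103,0,0,0,45],[0,0,-103,0,0,0,30],[0,0,-103,0,0,0,30],[0,0,-103,0,0,0,30],[0,0,-103,0,0,0,30]], grip_force=90)

```text
time_s: 2.45
ee_pos: [0.4895, -0.346, 0.0999]
tool_rot: [[0.96, 0.28, 0.002], [0.28, -0.96, -0.001], [0.001, 0.002, -1.0]]
force: [-2.5, 2.1, 9.6]
finger_gap: 0.0342
```

>>> move_arm(moves=[[0,0,3,0,0,0,28],[0,0,10,0,0,0,28],[0,0,25,0,0,0,28],[0,0,50,0,0,0,28],[0,0,80,0,0,0,28],[0,0,80,0,0,0,28]])

```text
time_s: 3.2
ee_pos: [0.4902, -0.3467, 0.181]
tool_rot: [[0.96, 0.28, 0.004], [0.28, -0.96, -0.003], [0.003, 0.004, -1.0]]
force: [0.7, -0.8, -7.5]
finger_gap: 0.0344
```

```bash
python3 - <<'E'
from h import *
a=snap('scene','s2');s=arm.read_state()
print(s['ee_pos'],s['force'],s['ft_torque'],s['finger_gap'])
cv2.imwrite('pics/c4.png',cv2.resize(a['img'][60:210,130:260],None,fx=4,fy=4,interpolation=cv2.INTER_CUBIC))
E
```

```text
[ 0.48935266 -0.34603568  0.17931424] [-0.5487024   0.17597569 -8.48755052] [-0.032529    0.03297878  0.00648193] 0.03422583301231724
```

View pics/c4.png

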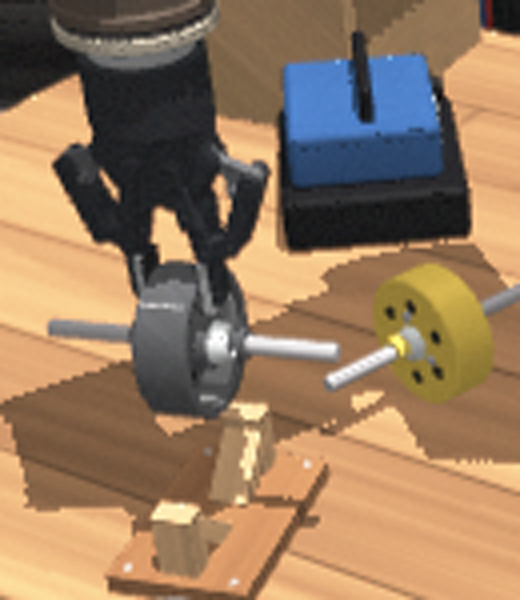

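The wheel is lifted and hangs in the grip, with the cradle below it. The arbor ends are at crop (50,327) and (337,351). I'll check that it is level and find the seat position.

```bash
python3 - <<'E'
from fit import *
a=ld('s2')
q=lambda X,Y:np.array([(X+.5)/4-.5+130,(Y+.5)/4-.5+60])
for z in(.150,.155,.160):
  c=np.array([.4894,-.345,z]);w=.284
  d=np.array([-np.sin(w),np.cos(w),0])*.1
  print(z,(proj(a,[c-d,c+d])-[q(50,327),q(337,351)]).round(2).tolist())
c=ld('s0')
cv2.imwrite('pics/c5.png',np.hstack([cv2.resize(c['img'][190:270,245:340],None,fx=8,fy=8,interpolation=cv2.INTER_CUBIC)]))
E
```

```text
0.15 [[0.83, 1.62], [0.83, 3.91]]
0.155 [[0.47, -0.03], [0.63, 2.24]]
0.16 [[0.11, -1.68], [0.43, 0.55]]
```

View pics/c5.png

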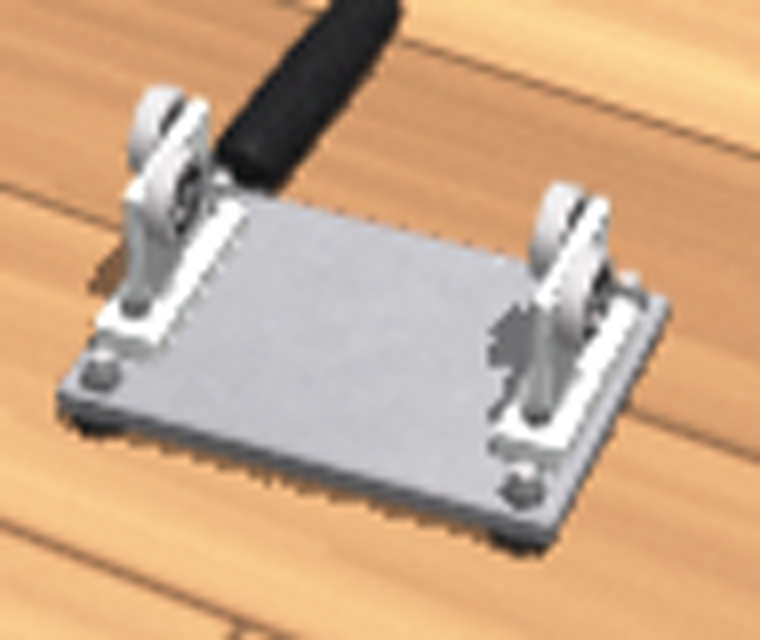

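```bash
python3 - <<'E'
from fit import *
np.set_printoptions(precision=4,suppress=True)
q8=lambda X,Y:[(X+.5)/8-.5+245,(Y+.5)/8-.5+190]
T2=lambda X,Y:px(X,Y,400,300,220,170)
def m2(p,L):
    return m(p[[0,1,2,5]],[L[0]*p[3],L[1]*p[4],L[2]])
A,B,C,D=[1,1,0],[1,-1,0],[-1,-1,0],[-1,1,0]
o=[(b,A,T2(492,407)),(b,B,T2(674,376)),(b,C,T2(693,497)),(b,D,T2(508,527)),(a,B,q8(100,370)),(a,A,q8(522,487)),(a,D,q8(630,280)),(a,C,q8(222,182))]
r=fit(m2,o,np.array([.51,0,.02,.045,.07,.12]));print(r[0]);print(r[1].round(1).tolist())
A,B,C,D=[.055,.08,0],[.055,-.08,0],[-.055,-.08,0],[-.055,.08,0]
r=fit(m,[(b,A,T2(476,400)),(b,B,T2(688,367)),(b,C,T2(710,508)),(b,D,T2(498,543)),(a,B,q8(62,385)),(a,A,q8(548,527)),(a,D,q8(670,300))],[.5,0,.02,.12]);print(r[0]);print(r[1].round(1).tolist())
E
```

```text
[ 0.5113 -0.0026  0.0238  0.0469  0.0684  0.1278]
[[-0.6, -0.5], [-0.8, 0.1], [-0.5, 0.8], [0.0, 0.6], [-0.7, -0.4], [0.0, -0.7], [-0.5, 0.8], [-0.5, 0.3]]
[ 0.5101 -0.0037  0.0159  0.123 ]
[[-0.2, -0.2], [-0.5, 0.1], [-0.2, 0.9], [-0.4, 0.3], [-1.7, 0.6], [-0.1, -0.1], [-0.3, -0.5]]
```

>>> move_arm(moves=[[0,0,20,0,0,0,28],[4,50,20,0,0,-0.05,28],[8,110,20,0,0,-0.1,28],[12,170,20,0,0,-0.159,28],[16,230,20,0,0,-0.159,28],[20,290,20,0,0,-0.159,28],[21,325,20,0,0,-0.159,28],[21.5,342,0,0,0,-0.159,28],[21.5,342,-20,0,0,-0.159,28],[21.5,342,-20,0,0,-0.159,28]])

```text
time_s: 4.5
ee_pos: [0.5086, -0.0033, 0.1563]
tool_rot: [[0.992, 0.125, -0.004], [0.125, -0.992, 0.0], [-0.004, -0.001, -1.0]]
force: [-0.5, 0.2, -7.2]
finger_gap: 0.0351
```

```bash
python3 - <<'E'
from h import *
a=snap('scene','s3');b=snap('top','t3');s=arm.read_state()
print(s['ee_pos'],s['tool_rot'],s['force'],s['ft_torque'],s['finger_gap'])
cv2.imwrite('pics/c6.png',np.vstack([cv2.resize(c['img'][v:v+70,u:u+130],None,fx=6,fy=6,interpolation=cv2.INTER_CUBIC)[:,:780] for c,u,v in((a,230,175),)]+[cv2.resize(b['img'][175:205+20,195:325],None,fx=6,fy=6,interpolation=cv2.INTER_CUBIC)])[:720])
E
```

```text
[ 0.510113  -0.0038172  0.1580702] [[ 9.92252630e-01  1.24232440e-01 -1.00907243e-03]
 [ 1.24232561e-01 -9.92253127e-01  5.83235297e-05]
 [-9.94009602e-04 -1.83231329e-04 -9.99999489e-01]] [ 5.23015908e-01  4.49033100e-05 -6.93290947e+00] [-0.00333214  0.05092792 -0.01077063] 0.03432189250626403
```

```bash
python3 - <<'E'
import cv2;i=cv2.imread('pics/c6.png');print(i.shape)
cv2.imwrite('pics/c6.png',i[:600,:800])
E
```

```text
(720, 780, 3)
```

View pics/c6.png

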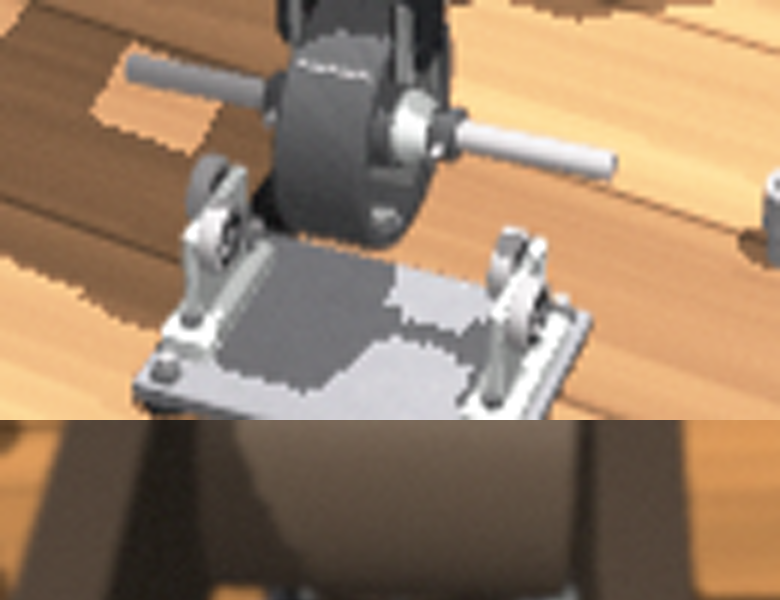

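The wheel is held above the stand. The arbor ends are at crop (130,68) and (613,163), the rollers are below them, and the arm hides the top view. I'll check the tilt.

```bash
python3 - <<'E'
from fit import *
np.set_printoptions(precision=4,suppress=True)
a=ld('s3');q=lambda X,Y:np.array([(X+.5)/6-.5+230,(Y+.5)/6-.5+175])
e=q(130,68),q(613,163)
def r(p,x=.5105,w=.124):
    y,z,t=p[:3]; c=np.array([x,y,z]); d=.1*np.array([-np.sin(w)*np.cos(t),np.cos(w)*np.cos(t),np.sin(t)])
    return (proj(a,[c-d,c+d])-e).ravel()
for x in(.507,.5105,.514):
  s=least_squares(r,[0,.13,0],kwargs=dict(x=x));print(x,s.x,s.fun.round(2))
s=least_squares(lambda p:r(p,.5105,p[3]),[0,.13,0,.12]);print(s.x,s.fun)
E
```

```text
0.507 [-0.0033  0.1326  0.0438] [ 0.07 -0.01 -0.06 -0.  ]
0.5105 [-0.0014  0.1355  0.0451] [-0.12  0.01  0.1   0.  ]
0.514 [0.0005 0.1385 0.0464] [-0.31  0.04  0.26  0.  ]
[-0.0014  0.1356  0.0492  0.1177] [0. 0. 0. 0.]
```

The tilt is about 0.04 rad, with the +y end high. I'll counter it and lower.

>>> move_arm(moves=[[0,0,-10,-0.019,-0.0024,0,28],[0,0,-25,-0.038,-0.0047,0,28],[0,0,-36,-0.038,-0.0047,0,28],[0,0,-40,-0.038,-0.0047,0,28],[0,0,-40,-0.038,-0.0047,0,28]])

```text
time_s: 5.22
ee_pos: [0.5104, -0.0038, 0.1182]
tool_rot: [[0.992, 0.124, 0.004], [0.124, -0.992, -0.038], [-0.0, 0.038, -0.999]]
force: [-0.7, 0.2, -6.6]
finger_gap: 0.0342
```

```bash
python3 - <<'E'
from h import *
a=snap('scene','s4');s=arm.read_state()
print(s['time_s'],s['ee_pos'],s['force'],s['ft_torque'],s['finger_gap'])
cv2.imwrite('pics/c7.png',cv2.resize(a['img'][180:255,240:340],None,fx=8,fy=8,interpolation=cv2.INTER_CUBIC))
E
```

```text
5.275 [ 0.51055828 -0.00380565  0.11845969] [ 0.31276493 -0.13785812 -8.34494157] [0.03341195 0.0329575  0.03574332] 0.034312256207534995
```

View pics/c7.png

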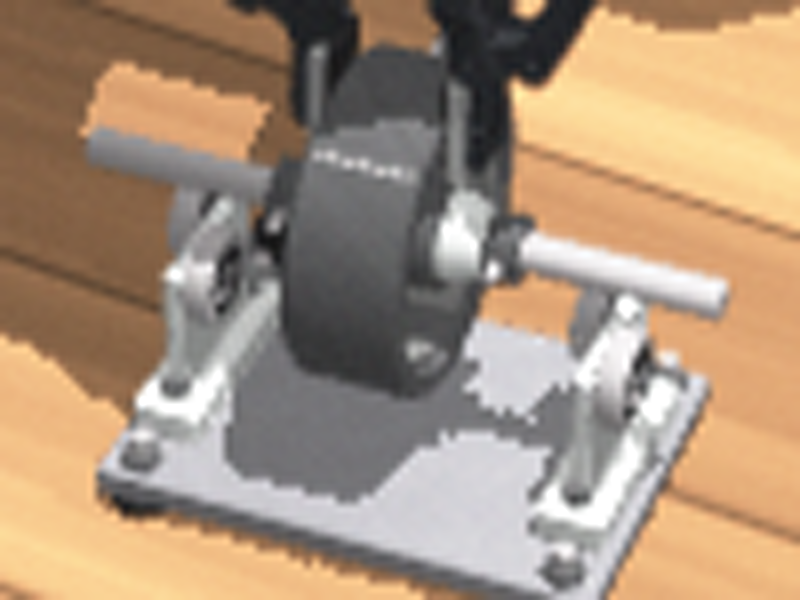

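The shaft hangs over both roller Vs, with its ends at crop (92,145) and (720,297). Now I lower in small steps, watching the force.

>>> move_arm(moves=[[0,0,-2,0,0,0,28],[0,0,-4,0,0,0,28],[0,0,-4,0,0,0,28]])

```text
time_s: 5.65
ee_pos: [0.5103, -0.0037, 0.1143]
tool_rot: [[0.992, 0.124, 0.005], [0.124, -0.992, -0.038], [-0.0, 0.038, -0.999]]
force: [-0.7, 0.4, -6.9]
finger_gap: 0.0343
```

```bash
python3 - <<'E'
from fit import *
np.set_printoptions(precision=4,suppress=True)
a=ld('s4');q=lambda X,Y:np.array([(X+.5)/8-.5+240,(Y+.5)/8-.5+180])
e=q(92,145),q(720,297)
def r(p,x=.5105,w=.124):
    y,z,t=p[:3]; c=np.array([x,y,z]); d=.1*np.array([-np.sin(w)*np.cos(t),np.cos(w)*np.cos(t),np.sin(t)])
    return (proj(a,[c-d,c+d])-e).ravel()
s=least_squares(r,[0,.1,0]);print(s.x,s.fun.round(2))
E
```

```text
[-0.0045  0.0953  0.0045] [-0.24  0.02  0.2   0.01]
```

>>> move_arm(moves=[[0,0,-1,0,0,0,28],[0,0,-2,0,0,0,28],[0,0,-2,0,0,0,28]])

```text
time_s: 6.02
ee_pos: [0.5103, -0.0037, 0.1122]
tool_rot: [[0.992, 0.124, 0.005], [0.125, -0.991, -0.038], [-0.0, 0.038, -0.999]]
force: [-0.4, 0.4, -7.5]
finger_gap: 0.0345
```

>>> move_arm(moves=[[0,0,-1,0,0,0,28],[0,0,-2,0,0,0,28],[0,0,-2,0,0,0,28]])

```text
time_s: 6.4
ee_pos: [0.5103, -0.0037, 0.1102]
tool_rot: [[0.992, 0.124, 0.005], [0.124, -0.991, -0.038], [-0.0, 0.038, -0.999]]
force: [0.7, -1.1, -7.7]
finger_gap: 0.0345
```

>>> move_arm(moves=[[0,0,-1,0,0,0,28],[0,0,-1,0,0,0,28]])

```text
time_s: 6.65
ee_pos: [0.5103, -0.0037, 0.1092]
tool_rot: [[0.992, 0.124, 0.005], [0.125, -0.991, -0.038], [-0.0, 0.038, -0.999]]
force: [-0.4, -0.1, -7.1]
finger_gap: 0.0342
```

>>> move_arm(moves=[[0,0,-1,0,0,0,28],[0,0,-1,0,0,0,28]])

```text
time_s: 6.9
ee_pos: [0.5104, -0.0037, 0.1083]
tool_rot: [[0.992, 0.124, 0.005], [0.124, -0.992, -0.038], [0.0, 0.038, -0.999]]
force: [1.2, -0.6, -7.5]
finger_gap: 0.0343
```

>>> move_arm(moves=[[0,0,-1,0,0,0,28],[0,0,-1,0,0,0,28]])

```text
time_s: 7.15
ee_pos: [0.5107, -0.0037, 0.1076]
tool_rot: [[0.992, 0.124, 0.005], [0.124, -0.991, -0.038], [0.001, 0.038, -0.999]]
force: [-0.2, -1.2, -0.3]
finger_gap: 0.0342
```

>>> move_arm(moves=[[0,0,-1,0,0,0,28],[0,0,-1,0,0,0,28]])

```text
time_s: 7.4
ee_pos: [0.5108, -0.0038, 0.1071]
tool_rot: [[0.992, 0.124, 0.006], [0.124, -0.992, -0.038], [0.001, 0.038, -0.999]]
force: [-2.1, -1.1, 15.4]
finger_gap: 0.034
```

Seated. I'll ease off the press and open gently.

>>> move_arm(moves=[[0,0,0.8,0,0,0,28],[0,0,0.8,0,0,0,32]], grip_force=20)

```text
time_s: 7.65
ee_pos: [0.5107, -0.0037, 0.1074]
tool_rot: [[0.992, 0.124, 0.005], [0.124, -0.991, -0.038], [0.001, 0.038, -0.999]]
force: [-0.1, -1.3, 5.0]
finger_gap: 0.034
```

>>> move_arm(moves=[[0,0,0,0,0,0,40],[0,0,0,0,0,0,50],[0,0,0,0,0,0,56],[0,0,0,0,0,0,60],[0,0,0,0,0,0,60]])

```text
time_s: 8.28
ee_pos: [0.5104, -0.0037, 0.1071]
tool_rot: [[0.992, 0.124, 0.005], [0.124, -0.991, -0.038], [-0.0, 0.038, -0.999]]
force: [0.4, 0.6, -0.8]
finger_gap: 0.0599
```

>>> move_arm(moves=[[0,0,15,0,0,0,60],[0,0,50,0,0,0,60],[0,0,90,0.02,0.0025,0,55],[0,30,90,0.038,0.0047,0,50],[4,90,90,0.038,0.0047,0,50],[8,150,90,0.038,0.0047,0,50]])

```text
time_s: 9.02
ee_pos: [0.5187, 0.1477, 0.1985]
tool_rot: [[0.992, 0.123, 0.002], [0.123, -0.992, 0.0], [0.002, -0.0, -1.0]]
force: [1.0, 0.3, -0.0]
finger_gap: 0.0503
```

>>> move_arm(moves=[[0,40,0,0,0,0.18,50],[2,100,0,0,0,0.36,50],[4,154,0,0,0,0.54,50],[4,154,0,0,0,0.72,50],[4,154,0,0,0,0.9,50],[4,154,0,0,0,1.08,50],[4,154,0,0,0,1.26,50],[4,154,0,0,0,1.3,50],[4,154,0,0,0,1.3,50]])

```text
time_s: 10.15
ee_pos: [0.5225, 0.3004, 0.1981]
tool_rot: [[0.146, 0.989, 0.001], [0.989, -0.146, 0.0], [0.0, 0.001, -1.0]]
force: [-0.4, 0.4, 0.8]
finger_gap: 0.0498
```

```bash
python3 - <<'E'
from h import *
a=snap('scene','s5');b=snap('top','t5');s=arm.read_state()
np.set_printoptions(precision=4,suppress=True)
print(s['time_s'],s['ee_pos'],s['tool_rot'],s['force'],s['joints'])
def cr(c,u,v,w,h,s): return cv2.resize(c['img'][v:v+h,u:u+w],(w*s,h*s),interpolation=cv2.INTER_CUBIC)
cv2.imwrite('pics/c8.png',np.vstack([np.hstack([cr(a,240,185,100,75,4),cr(b,220,165,100,75,4)]),np.hstack([cr(a,360,175,100,75,4),cr(b,120,165,100,75,4)])]))
E
```

```text
10.25 [0.5224 0.3004 0.1977] [[ 0.1466  0.9892  0.0005]
 [ 0.9892 -0.1466  0.0003]
 [ 0.0003  0.0004 -1.    ]] [ 0.2946 -0.3371  0.4107] [0.4715 0.4492 1.7442 0.0001 0.9477 0.6186]
```

View pics/c8.png

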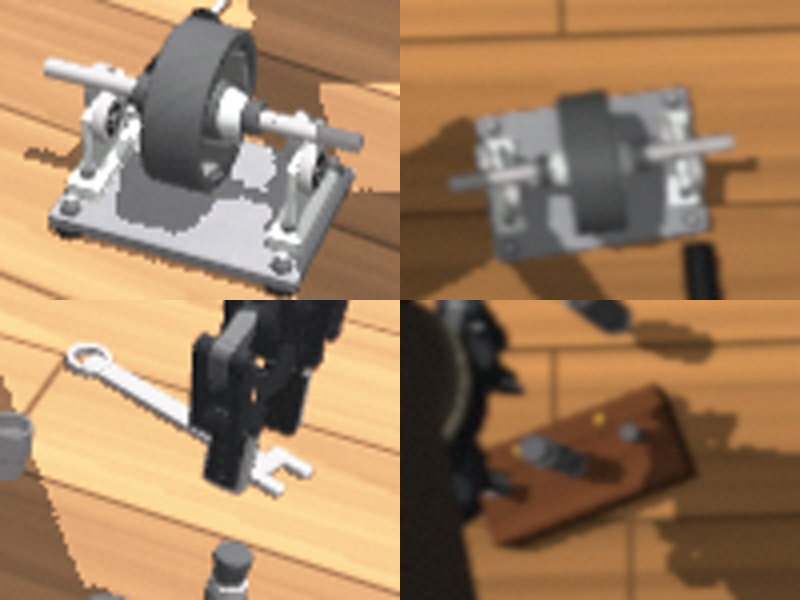

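The flywheel sits on the rollers, with its arbor ends at scene crop (46,67) and (361,142) and top crop (451,184) and (732,142). The punch is still upright in the block, and the gripper is above it.

>>> move_arm(moves=[[0,0,-50,0,0,0,50],[0,0,-95,0,0,0,50],[0,0,-118,0,0,0,50],[0,0,-121,0,0,0,50],[0,0,-121,0,0,0,35],[0,0,-121,0,0,0,22],[0,0,-121,0,0,0,15],[0,0,-121,0,0,0,15],[0,0,-121,0,0,0,15]], grip_force=40)

```text
time_s: 11.38
ee_pos: [0.5231, 0.3008, 0.0774]
tool_rot: [[0.146, 0.989, 0.002], [0.989, -0.146, 0.001], [0.001, 0.002, -1.0]]
force: [-0.7, -0.7, 8.3]
finger_gap: 0.0191
```

```bash
python3 - <<'E'
from fit import *
np.set_printoptions(precision=4,suppress=True)
a=ld('s5');b=ld('t5')
S=lambda X,Y:px(X,Y,0,0,240,185);T=lambda X,Y:px(X,Y,400,0,220,165)
L,R=[0,.1,0],[0,-.1,0]
def mt(p,Q):
    x,y,z,w,t=p;return [x-np.sin(w)*Q[1],y+np.cos(w)*Q[1],z+t*Q[1]]
r=fit(mt,[(b,L,T(451,184)),(b,R,T(732,142)),(a,R,S(46,67)),(a,L,S(361,142))],[.51,0,.085,.12,0]);print(r[0]);print(r[1].round(2).tolist())
s=arm.read_state();print(s['ee_pos'],s['force'],s['ft_torque'])
E
```

```text
[ 0.5107 -0.0046  0.0847  0.1226  0.0104]
[[-0.34, 0.19], [-0.18, 0.07], [-0.1, -0.02], [-0.39, -0.0]]
[0.5231 0.3008 0.0774] [-0.7032 -0.7465  8.2624] [-0.0421  0.1614  0.0319]
```

>>> move_arm(moves=[[0,0,0,0,0,0,12],[0,0,10,0,0,0,12],[0,0,40,0,0,0,12],[0,0,90,0,0,0,12],[0,0,140,0,0,0,12],[0,0,150,0,0,0,12],[0,0,150,0,0,0,12]], grip_force=80)

```text
time_s: 12.25
ee_pos: [0.5225, 0.3004, 0.2269]
tool_rot: [[0.145, 0.989, 0.001], [0.989, -0.145, 0.001], [0.001, 0.001, -1.0]]
force: [-0.4, 0.1, -2.1]
finger_gap: 0.0181
```

>>> move_arm(moves=[[-2,-60,0,0,0,0,12],[-4,-120,0,0,0,0,12],[-7,-180,0,0,0,0,12],[-9,-240,0,0,0,0,12],[-11,-290,0,0,0,0,12],[-11.5,-304.4,0,0,0,0,12],[-11.5,-304.4,-16,0,0,0,12],[-11.5,-304.4,-16,0,0,0,12],[-11.5,-304.4,-16,0,0,0,12]])

```text
time_s: 13.38
ee_pos: [0.5107, -0.0035, 0.2098]
tool_rot: [[0.145, 0.989, -0.001], [0.989, -0.145, 0.0], [0.0, -0.001, -1.0]]
force: [0.1, 0.4, -0.7]
finger_gap: 0.0184
```

```bash
python3 - <<'E'
from h import *
a=snap('scene','s6');b=snap('top','t6');s=arm.read_state()
np.set_printoptions(precision=4,suppress=True)
print(s['time_s'],s['ee_pos'],s['tool_rot'],s['force'],s['finger_gap'])
def cr(c,u,v,w,h,s): return cv2.resize(c['img'][v:v+h,u:u+w],(w*s,h*s),interpolation=cv2.INTER_CUBIC)
print(proj(a,[[.511,-.004,.146]]))
cv2.imwrite('pics/c9.png',np.hstack([cr(a,255,150,60,90,6),cr(b,240,165,70,90,6)]))
E
```

```text
13.475 [ 0.511  -0.0036  0.2103] [[ 0.1447  0.9895  0.0001]
 [ 0.9895 -0.1447  0.    ]
 [ 0.      0.0001 -1.    ]] [ 0.1869 -0.8748 -1.4724] 0.018348205021153256
[[289.1126 189.7213]]
```

View pics/c9.png

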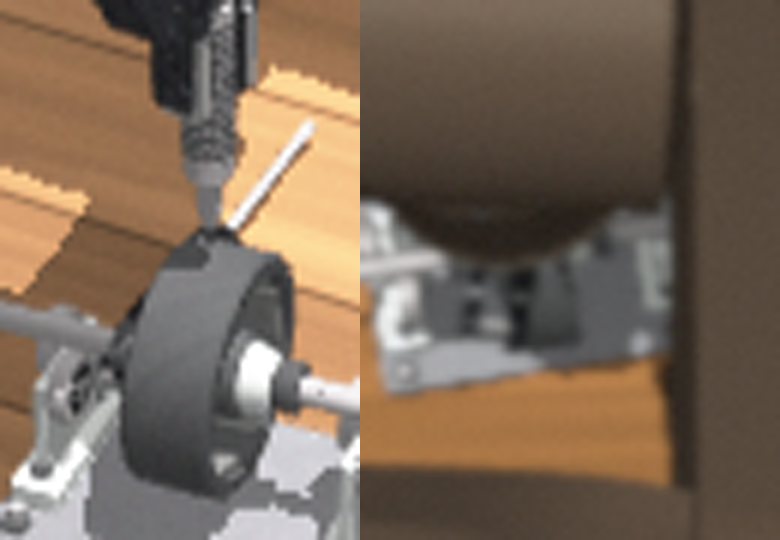

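The nib is just above the rim, at scene crop (210,235). The punch reads as leaning slightly, from (227,50) to (210,225), so I'll check that against a projected vertical line.

```bash
python3 - <<'E'
from h import *
a=ld('s6')
for z in(.144,.148,.18,.21,.235): print(z,((proj(a,[[.511,-.004,z]])[0]-[255,150]+.5)*6).round(1))
g=cv2.cvtColor(a['img'],cv2.COLOR_BGR2GRAY)[150:190,280:300]
for i in range(0,40,2): print(150+i,g[i].tolist())
E
```

```text
0.144 [207.7 245.6]
0.148 [207.6 237.1]
0.18 [207.  168.1]
0.21 [206.3 101.1]
0.235 [205.8  43.6]
150 [39, 42, 41, 43, 43, 37, 35, 43, 34, 34, 51, 71, 121, 153, 40, 96, 134, 71, 101, 106]
152 [42, 42, 42, 41, 38, 40, 36, 34, 35, 46, 97, 124, 142, 143, 58, 39, 117, 116, 117, 118]
154 [41, 42, 43, 49, 41, 36, 36, 42, 44, 49, 117, 138, 110, 92, 53, 45, 116, 119, 121, 116]
156 [33, 40, 40, 41, 42, 43, 33, 44, 61, 99, 89, 118, 98, 106, 52, 40, 117, 115, 127, 126]
158 [56, 30, 33, 34, 34, 37, 36, 73, 109, 141, 77, 102, 82, 100, 53, 41, 117, 119, 128, 128]
160 [47, 34, 36, 32, 30, 35, 37, 74, 114, 142, 68, 78, 109, 107, 62, 40, 117, 139, 125, 127]
162 [54, 28, 33, 36, 36, 35, 33, 88, 116, 142, 75, 106, 105, 75, 48, 43, 119, 140, 130, 156]
164 [72, 30, 35, 33, 36, 50, 38, 79, 114, 142, 85, 122, 94, 75, 61, 45, 108, 127, 210, 215]
166 [87, 34, 36, 39, 36, 33, 42, 80, 115, 142, 92, 96, 92, 93, 126, 208, 207, 205, 201, 186]
168 [120, 120, 113, 93, 62, 52, 48, 98, 115, 141, 100, 84, 105, 112, 158, 207, 206, 207, 207, 208]
170 [119, 121, 119, 120, 118, 90, 94, 107, 96, 75, 75, 94, 103, 83, 170, 2
[... 241 characters left out ...]
21, 121, 110, 93, 77, 88, 85, 92, 80, 110, 139, 127, 204, 206, 206, 208, 207]
178 [120, 121, 121, 123, 120, 111, 108, 109, 124, 134, 140, 145, 142, 143, 196, 207, 205, 207, 203, 210]
180 [117, 118, 118, 118, 117, 119, 114, 118, 126, 138, 141, 149, 146, 206, 209, 210, 208, 216, 239, 239]
182 [130, 129, 129, 127, 125, 124, 119, 113, 110, 111, 112, 115, 186, 208, 208, 207, 222, 247, 219, 115]
184 [126, 129, 129, 128, 130, 128, 130, 119, 110, 112, 114, 150, 197, 206, 187, 249, 237, 134, 145, 206]
186 [121, 123, 124, 124, 128, 128, 129, 129, 115, 110, 119, 139, 215, 231, 246, 216, 119, 155, 217, 217]
188 [118, 123, 118, 119, 117, 118, 120, 94, 54, 69, 70, 44, 47, 90, 129, 157, 223, 222, 222, 222]
```

The lower sleeve is centred at u = 289.6 and the nib at 289.5, so the punch is upright and over the predicted point (289.1, with the usual -0.4 px bias). Now I press in small steps.

>>> move_arm(moves=[[0,0,-3,0,0,0,12],[0,0,-5,0,0,0,12],[0,0,-5,0,0,0,12]])

```text
time_s: 13.85
ee_pos: [0.5108, -0.004, 0.205]
tool_rot: [[0.145, 0.989, -0.0], [0.989, -0.145, 0.0], [-0.0, -0.0, -1.0]]
force: [-0.0, 1.4, -1.3]
finger_gap: 0.0184
```

>>> move_arm(moves=[[0,0,-1,0,0,0,12],[0,0,-1,0,0,0,12]])

```text
time_s: 14.1
ee_pos: [0.5108, -0.0041, 0.2041]
tool_rot: [[0.146, 0.989, -0.0], [0.989, -0.146, 0.0], [-0.0, -0.0, -1.0]]
force: [-0.0, -0.7, -0.2]
finger_gap: 0.0186
```

>>> move_arm(moves=[[0,0,-1,0,0,0,12],[0,0,-1,0,0,0,12]])

```text
time_s: 14.35
ee_pos: [0.5108, -0.0041, 0.203]
tool_rot: [[0.146, 0.989, -0.0], [0.989, -0.146, 0.0], [-0.0, -0.0, -1.0]]
force: [-0.6, 0.6, -1.1]
finger_gap: 0.0179
```

>>> move_arm(moves=[[0,0,-0.8,0,0,0,12],[0,0,-0.8,0,0,0,12]])

```text
time_s: 14.6
ee_pos: [0.5108, -0.0041, 0.2022]
tool_rot: [[0.146, 0.989, -0.0], [0.989, -0.146, 0.0], [-0.0, -0.0, -1.0]]
force: [-0.2, -1.0, -1.4]
finger_gap: 0.0186
```

>>> move_arm(moves=[[0,0,-0.7,0,0,0,12],[0,0,-0.7,0,0,0,12]])

```text
time_s: 14.85
ee_pos: [0.5108, -0.0041, 0.2015]
tool_rot: [[0.145, 0.989, -0.0], [0.989, -0.145, 0.0], [-0.0, -0.0, -1.0]]
force: [0.4, -0.2, -1.0]
finger_gap: 0.0181
```

>>> move_arm(moves=[[0,0,-0.6,0,0,0,12],[0,0,-0.6,0,0,0,12]])

```text
time_s: 15.1
ee_pos: [0.5108, -0.0041, 0.2009]
tool_rot: [[0.145, 0.989, -0.0], [0.989, -0.145, 0.0], [-0.0, -0.0, -1.0]]
force: [-0.2, 0.1, -0.9]
finger_gap: 0.0182
```

>>> move_arm(moves=[[0,0,-0.6,0,0,0,12],[0,0,-0.6,0,0,0,12]])

```text
time_s: 15.35
ee_pos: [0.5109, -0.0041, 0.2003]
tool_rot: [[0.145, 0.989, -0.0], [0.989, -0.145, 0.0], [0.0, -0.0, -1.0]]
force: [-0.4, -0.6, -0.6]
finger_gap: 0.0181
```

>>> move_arm(moves=[[0,0,-0.6,0,0,0,12],[0,0,-0.6,0,0,0,12]])

```text
time_s: 15.6
ee_pos: [0.5109, -0.0041, 0.1998]
tool_rot: [[0.145, 0.989, -0.0], [0.989, -0.145, 0.0], [0.0, -0.0, -1.0]]
force: [-0.4, -0.3, -0.4]
finger_gap: 0.0179
```

>>> move_arm(moves=[[0,0,-0.6,0,0,0,12],[0,0,-0.6,0,0,0,12]])

```text
time_s: 15.85
ee_pos: [0.5109, -0.0041, 0.1992]
tool_rot: [[0.145, 0.989, -0.0], [0.989, -0.145, 0.0], [-0.0, -0.0, -1.0]]
force: [-0.3, -0.1, -1.3]
finger_gap: 0.0185
```

>>> move_arm(moves=[[0,0,-0.6,0,0,0,12],[0,0,-0.6,0,0,0,12]])

```text
time_s: 16.1
ee_pos: [0.5109, -0.0041, 0.1986]
tool_rot: [[0.145, 0.989, 0.0], [0.989, -0.145, 0.0], [0.0, 0.0, -1.0]]
force: [-0.4, -0.7, -0.2]
finger_gap: 0.018
```

>>> move_arm(moves=[[0,0,-0.6,0,0,0,12],[0,0,-0.6,0,0,0,12]])

```text
time_s: 16.35
ee_pos: [0.511, -0.0041, 0.1981]
tool_rot: [[0.146, 0.989, 0.0], [0.989, -0.146, -0.0], [0.0, 0.0, -1.0]]
force: [-0.2, 0.1, 3.0]
finger_gap: 0.0185
```

Contact at about 4 N.

>>> move_arm(moves=[[0,0,-0.8,0,0,0,12],[0,0,-0.8,0,0,0,12]])

```text
time_s: 16.6
ee_pos: [0.5111, -0.0041, 0.1973]
tool_rot: [[0.146, 0.989, 0.0], [0.989, -0.146, 0.0], [0.0, 0.0, -1.0]]
force: [-0.4, 0.3, 5.3]
finger_gap: 0.0182
```

>>> move_arm(moves=[[0,0,-0.6,0,0,0,12],[0,0,-1.1,0,0,0,12],[0,0,-1.1,0,0,0,12]])

```text
time_s: 16.98
ee_pos: [0.5113, -0.0041, 0.1965]
tool_rot: [[0.146, 0.989, 0.001], [0.989, -0.146, -0.0], [0.0, 0.001, -1.0]]
force: [-0.1, -0.2, 8.4]
finger_gap: 0.0186
```

>>> move_arm(moves=[[0,0,-0.7,0,0,0,12],[0,0,-0.7,0,0,0,12],[0,0,-0.7,0,0,0,12]])

```text
time_s: 17.35
ee_pos: [0.5115, -0.0041, 0.196]
tool_rot: [[0.146, 0.989, 0.001], [0.989, -0.146, -0.0], [0.0, 0.001, -1.0]]
force: [-0.4, 0.5, 10.4]
finger_gap: 0.0183
```

```bash
python3 - <<'E'
from h import *
print(arm.read_state()['force'])
for i in range(4):
    c=arm.camera('scene'); s=arm.read_state(); print(s['time_s'],s['force'].round(2),s['ee_pos'].round(4))
E
```

```text
[-0.40028161  0.51780165 10.38122808]
17.4 [-0.57  0.87 10.67] [ 0.5115 -0.0041  0.196 ]
17.45 [ 0.39  0.1  10.45] [ 0.5115 -0.0041  0.196 ]
17.5 [-0.64 -0.44 10.65] [ 0.5115 -0.0041  0.196 ]
17.55 [-0.14  1.22 11.25] [ 0.5115 -0.0041  0.196 ]
```

The net force is about 12 N. I hold, then lift straight off.

>>> move_arm(moves=[[0,0,0,0,0,0,12],[0,0,0,0,0,0,12],[0,0,0,0,0,0,12],[0,0,0,0,0,0,12],[0,0,2,0,0,0,12],[0,0,5,0,0,0,12],[0,0,10,0,0,0,12],[0,0,20,0,0,0,12],[0,0,32,0,0,0,12],[0,0,32,0,0,0,12]])

```text
time_s: 18.8
ee_pos: [0.5116, -0.0041, 0.2286]
tool_rot: [[0.145, 0.989, 0.002], [0.989, -0.145, -0.0], [0.0, 0.002, -1.0]]
force: [-0.5, 0.5, -0.8]
finger_gap: 0.0183
```

>>> move_arm(moves=[[2,60,0,0,0.002,0,12],[4,120,0,0,0.002,0,12],[6,180,0,0,0.002,0,12],[8,240,0,0,0.002,0,12],[10,290,0,0,0.002,0,12],[10.9,304.5,0,0,0.002,0,12],[10.9,304.5,-50,0,0.002,0,12],[10.9,304.5,-95,0,0.002,0,12],[10.9,304.5,-95,0,0.002,0,12]])

```text
time_s: 19.92
ee_pos: [0.5197, 0.2987, 0.1297]
tool_rot: [[0.146, 0.989, -0.008], [0.989, -0.146, -0.003], [-0.004, -0.007, -1.0]]
force: [0.2, 0.8, -0.8]
finger_gap: 0.0184
```

```bash
python3 - <<'E'
from h import *
a=snap('scene','s7');s=arm.read_state();print(s['ee_pos'],s['tool_rot'],s['force'])
b=snap('top','t7')
o=ld('t5')
d=cv2.absdiff(b['img'],o['img'])[165:240,220:320].max(2);print((d>40).sum())
def cr(c,u,v,w,h,s): return cv2.resize(c['img'][v:v+h,u:u+w],(w*s,h*s),interpolation=cv2.INTER_CUBIC)
cv2.imwrite('pics/c10.png',np.hstack([cr(a,370,180,75,100,5),cr(b,240,180,70,60,5)[:300].repeat(1,0) if 0 else cv2.copyMakeBorder(cr(b,235,165,75,75,5),0,125,0,0,cv2.BORDER_CONSTANT)]))
E
```

```text
[0.52119823 0.29947103 0.13190461] [[ 0.14596649  0.98927962 -0.00442841]
 [ 0.98928752 -0.14597376 -0.00136382]
 [-0.00199563 -0.0041819  -0.99998926]] [ 0.09430543 -0.11261348 -1.00698785]
312
```

View pics/c10.png

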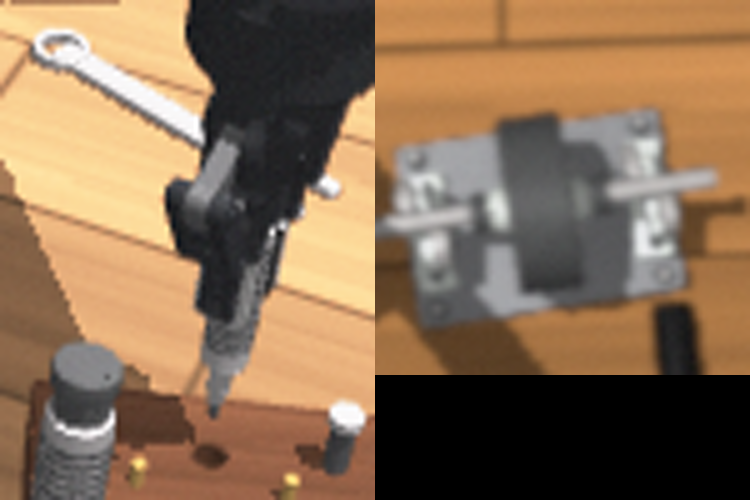

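The hole mouth is at crop (210,455), the nib is above it at (213,412), and the flywheel still rests on the rollers. I'll let the arm settle and work out the hole position.

>>> move_arm(moves=[[0,0,0,0,0,0,12],[0,0,0,0,0,0,12],[0,0,0,0,0,0,12]])

```text
time_s: 20.4
ee_pos: [0.5222, 0.3006, 0.1333]
tool_rot: [[0.145, 0.989, -0.001], [0.989, -0.145, 0.001], [0.0, -0.001, -1.0]]
force: [0.5, -0.2, -1.0]
finger_gap: 0.0184
```

```bash
python3 - <<'E'
from h import *
a=ld('s7');print(atz(a,411.6,270.6,.045)); print(proj(a,[[.5212,.2990,.1319-.0664]]))
s=arm.read_state();print(s['ee_pos'],s['tool_rot'],s['force'])
E
```

```text
[0.52210433 0.3018063  0.045     ]
[[411.84158917 263.05570205]]
[0.5221588  0.30057449 0.13327654] [[ 1.45498608e-01  9.89358105e-01 -8.33966889e-04]
 [ 9.89358353e-01 -1.45498156e-01  5.79655272e-04]
 [ 4.52145997e-04 -9.09431143e-04 -9.99999484e-01]] [ 0.498831   -0.22578413 -0.98316427]
```

>>> move_arm(moves=[[0.3,0,-10,0,-0.001,0,12],[0.3,0,-22,0,-0.001,0,12],[0.3,0,-30,0,-0.001,0,12],[0.3,0,-36,0,-0.001,0,12],[0.3,0,-36,0,-0.001,0,12],[0.3,0,-36,0,-0.001,0,12]])

```text
time_s: 21.15
ee_pos: [0.5222, 0.3005, 0.0966]
tool_rot: [[0.145, 0.989, -0.001], [0.989, -0.145, 0.0], [0.0, -0.001, -1.0]]
force: [-0.4, 0.2, -1.5]
finger_gap: 0.0186
```

>>> move_arm(moves=[[0.2,0,-5,0,0,0,12],[0.2,0,-10,0,0,0,12],[0.2,0,-15,0,0,0,12],[0.2,0,-17,0,0,0,12],[0.2,0,-17,0,0,0,12]])

```text
time_s: 21.78
ee_pos: [0.5222, 0.3004, 0.0792]
tool_rot: [[0.145, 0.989, -0.001], [0.989, -0.145, -0.0], [-0.0, -0.001, -1.0]]
force: [0.1, 0.5, -1.5]
finger_gap: 0.018
```

>>> move_arm(moves=[[0,0,-1,0,0,0,12],[0,0,-1,0,0,0,12]])

```text
time_s: 22.02
ee_pos: [0.5223, 0.3005, 0.0785]
tool_rot: [[0.146, 0.989, -0.001], [0.989, -0.146, 0.0], [-0.0, -0.001, -1.0]]
force: [0.5, 0.4, -1.8]
finger_gap: 0.0184
```

>>> move_arm(moves=[[0,0,-1,0,0,0,12],[0,0,-1,0,0,0,12]])

```text
time_s: 22.28
ee_pos: [0.5224, 0.3005, 0.0776]
tool_rot: [[0.145, 0.989, -0.001], [0.989, -0.145, 0.0], [0.0, -0.001, -1.0]]
force: [0.0, -0.5, 2.8]
finger_gap: 0.0184
```

The shoulder is seated. I release and withdraw.

>>> move_arm(moves=[[0,0,0,0,0,0,22],[0,0,0,0,0,0,32],[0,0,0,0,0,0,44],[0,0,0,0,0,0,50],[0,0,0,0,0,0,50],[0,0,12,0,0,0,50],[0,0,40,0,0,0,50],[0,0,80,0,0,0,50],[0,0,130,0,0,0,50],[0,0,130,0,0,0,50]], grip_force=20)

```text
time_s: 23.52
ee_pos: [0.5243, 0.3015, 0.2121]
tool_rot: [[0.145, 0.989, 0.005], [0.989, -0.145, 0.003], [0.004, 0.005, -1.0]]
force: [0.1, 0.1, -0.1]
finger_gap: 0.0503
```

```bash
python3 - <<'E'
from h import *
s=arm.read_state();print(s['time_s'],s['ee_pos'],s['force'])
a=snap('scene','s8');b=snap('top','t8')
s0=ld('s0')['img'];t5=ld('t5')['img'];s5=ld('s5')['img']
def off(x,y,u,v,w,h):  # subpixel shift of patch by phase correlation, and mean difference
    p,q=[cv2.cvtColor(i[v:v+h,u:u+w],cv2.COLOR_BGR2GRAY).astype(np.float32) for i in(x,y)]
    return np.round(cv2.phaseCorrelate(p,q)[0],2),int((cv2.absdiff(p,q)>40).sum())
A,B=a['img'],b['img']
print('punch scene vs start',off(s0,A,400,232,36,46)); print('block',off(s0,A,376,240,76,62))
print('flywheel scene vs settled',off(s5,A,245,185,92,60),'top',off(t5,B,225,170,85,55))
for n,r in dict(green=(80,200,55,60),yellow=(208,120,58,44),can=(158,205,38,72),plug=(206,268,22,34),disc=(272,306,62,52),big=(372,245,24,72),tray=(118,288,148,98),sock=(350,200,24,22)).items(): print(n,off(s0,A,*r))
E
```

```text
23.525 [0.52434947 0.30151533 0.21213311] [ 0.0756639   0.1261602  -0.06522329]
punch scene vs start (array([-0.16,  0.  ]), 6)
block (array([-0.07, -0.02]), 86)
flywheel scene vs settled (array([-0.13, -0.02]), 76) top (array([0.03, 0.03]), 2)
green (array([0.04, 0.05]), 0)
yellow (array([0.08, 0.38]), 913)
can (array([-0., -0.]), 0)
plug (array([-0.02, -0.04]), 0)
disc (array([ 0., -0.]), 0)
big (array([-0.1 ,  0.02]), 157)
tray (array([-0.  ,  0.05]), 0)
sock (array([-0.12,  0.32]), 228)
```

>>> move_arm(moves=[[0,0,40,0,0,0,50],[0,0,60,0,0,0,50],[0,0,60,0,0,0,50],[0,0,60,0,0,0,50],[0,0,60,0,0,0,50],[0,0,60,0,0,0,50],[0,0,60,0,0,0,50],[0,0,60,0,0,0,50],[0,0,60,0,0,0,50],[0,0,60,0,0,0,50]])

```text
time_s: 24.88
ee_pos: [0.5223, 0.3004, 0.2674]
tool_rot: [[0.145, 0.989, -0.001], [0.989, -0.145, 0.0], [-0.0, -0.001, -1.0]]
force: [-0.5, -1.0, 0.9]
finger_gap: 0.0503
```

```bash
python3 - <<'E'
from h import *
a=snap('scene','s9')['img'];o=ld('s8')['img']
print((cv2.absdiff(a,o)[185:245,245:337].max(2)>40).sum(),(cv2.absdiff(a,o)[232:278,400:436].max(2)>40).sum())
print(arm.sign_off())
E
```

```text
331 0
the job is handed in; nothing more can be done
None
```

I finished the job and handed it in at about 25 s, but my last flywheel check gave a disagreement I did not resolve.

- **Flywheel:** I set the arbor on the rollers, lowering in 1 mm steps and correcting a tilt of about 0.04 rad. The highest downward push I read was about 23 N. I let go and gave it about 5 s to settle.
- **Dot:** I pressed the punch upright on the rim's top at about 12 N net for over half a second, then lifted it straight up. I never read more than about 12.5 N. The tool crept about 0.7 mm in x while pressing and did not spring back, so the dot may be slightly off top centre.
- **Punch:** It is back in its hole with the shoulder seated. The image shift against the start picture was about 0.2 px.

**Last checks:**
- **Flywheel position:** After the press, the top view matched the settled picture (2 pixels differed, shift 0.03 px), and the scene view was off by 0.13 px.
- **Flywheel stillness:** The last pair of pictures, 1.3 s apart, differed in 331 pixels around the flywheel. I think this is the rising arm's shadow, but I did not confirm it.
- **Heavy side down:** Nothing on the wheel shows its angle, so this rests on the free settling and on no shift showing after the press.
- **Other objects:** The green arbor, spray can, spark plug, brake disc and tray were unchanged. The yellow arbor, socket and big punch areas showed differences that I put down to shadows, also unconfirmed. I did not compare the screwdriver.

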